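Unclip a battery pack from the sloped charging rail and shut it in the case

TASK

Pull the battery pack with the straight grip fin off the sloped charging rail, against its sprung catch, and set it gently on its feet, fin up, on the floor of the blue case. Then shut the case's lid fully. Leave the other two packs clipped where they are and do not disturb the beaker or the yellow tray.

Things in the scene. Friction and masses are not known exactly. Their poses are not given: they have to be found in the camera images.
- stand: White charging stand fixed to the table, 270 mm long (y), 170 mm deep (x), origin at the centre of its underside. Its face slopes 0.6 rad from level, rising to the stand's +x (it faces the robot at yaw 0), top edge 128 mm high. A rail along y (28 mm wide up the slope, 16 mm high, 250 mm long) carries three clipped-on grey packs at y = -75, 0 and 75 mm; which sits where varies.
- rail_mid (a point): Middle of the top of the rail. Its axes are the stand's (x level, not up the slope); the outward normal of the sloping face is (-sin 0.6, 0, cos 0.6) in these axes.
- handle_mid (a point): Middle of the stand's fixed steel carrying handle, a bar 12 mm thick along y (256 mm long), 84 mm up the slope from the rail's middle line and 125 mm out from the sloping face, on a post at each end. It overhangs the packs, so a gripper coming straight down over a pack strikes it; one coming in square to the sloping face clears it. Axes as the stand's.
- pack_fin (a point): Middle of the fin of the pack to move, the only one with a straight black fin. Axes: z out from the feet through the fin (square to the sloping face on the rail), y along fin and rail, x across the fin (up the slope on the rail). Fin 14 mm thick (x), 34 mm long (y), 33 mm tall, on a body 60 x 44 mm (x, y) and 30 mm high; this point is 46 mm above the feet, 16 mm above the body's top.
- pack_foot (a point): The same pack, centre of its underside (feet), same axes. Its +x jaw bears on the rail's upper edge; a sprung catch at the rail's lower edge holds a lip on the -x jaw. A straight pull along the pack's +z (about 8 to 16 N) frees it within 9 mm; it is clear of the rail after 25 mm. 130 to 250 g. It stands on two feet 44 mm long at x = 14 to 30 and -30 to -16 mm.
- pack_knob_mid (a point): A neighbouring grey pack with the same 60 x 44 mm body but a round 30 mm black knob on top, 53 mm high in all; the point is its centre, 30 mm above its feet. Stays on the rail.
- pack_flat_mid (a point): A neighbouring grey pack with the same body and only a low flat black cover on top, 37 mm high in all; the point is its centre, 20 mm above its feet. Stays on the rail.
- case_floor (a point): Centre of the inner floor (5 mm above the table) of the blue open case fixed to the table. Case axes: x 170 mm, y 180 mm outside, 80 mm high, walls and floor 5 mm, inside 160 x 170 mm; at yaw 0 its -x side is nearest the robot and carries the lid hinge.
- case_lid_hinge (a point): Middle of the lid's hinge line, on the top of the case's -x wall, 80 mm above the table. Its axes turn with the lid: x runs from the hinge along the lid to its free edge.
- case_lid (a joint): Angle of the blue lid, rad: 0 shut, 1.57 upright; starts open at 1.65 to 1.85, leaning a little towards the robot. Flat plate, 170 mm from hinge to free edge, 180 mm wide, 6 mm thick on the outer side of the hinge plane, with a 14 x 50 mm tab on the free edge. A stiff hinge holds it where left; 2 to 4 N near the free edge, pushing on its outer face (towards the robot while open), moves it.
- beaker: Green plastic beaker, 72 mm across, 90 mm tall, origin at the centre of its underside. Leave alone.
- slide_tray: Low yellow plastic tray 70 x 100 x 20 mm, origin at the centre of its underside. Leave alone.
Mind the look-alikes: they are no part of the job. Leave any orange or red look-alike of the part that bears pack_fin alone.

How it is judged:
On the way, in this order (a step that is already met when the one before it is completed fails the run):
1. the finned pack is off the rail, held by the gripper, with the lid still open (distance of pack_fin from where it was at the start of the episode above 0.05 m and contact force between the fingers and pack above 1 N and value of joint case_lid above 1 rad), for 0.1 s.
2. the pack stands on the floor of the case, fin up and let go, with the lid still open (x of pack_fin in the frame of case_floor between -0.075 and 0.075 m and y of pack_fin in the frame of case_floor between -0.08 and 0.08 m and z of pack_fin in the frame of case_floor below 0.056 m and angle between pack_fin's own z axis and vertical below 0.12 rad and contact force between the fingers and pack below 0.1 N and linear speed of pack below 0.03 m/s and value of joint case_lid above 1 rad), for 0.1 s.
At the end, for the whole second after the job is handed in: The finned pack stands on the case floor on its feet (fin up within 0.12 rad), at rest and let go; the lid is shut (under 0.04 rad); the other two packs are clipped on the rail within 5 mm of their start; beaker upright and yellow tray within 30 mm of their start (x of pack_fin in the frame of case_floor between -0.075 and 0.075 m and y of pack_fin in the frame of case_floor between -0.08 and 0.08 m and z of pack_fin in the frame of case_floor below 0.056 m and angle between pack_fin's own z axis and vertical below 0.12 rad and linear speed of pack below 0.02 m/s and value of joint case_lid below 0.04 rad and distance of each of pack_knob_mid, pack_flat_mid from where it was at the start of the episode below 0.005 m and distance of each of beaker, slide_tray from where it was at the start of the episode below 0.03 m and angle between beaker's own z axis and vertical below 0.2 rad); the robot touches nothing.
It fails at once if a neighbouring pack is shifted by more than 8 mm (distance of any of pack_knob_mid, pack_flat_mid from where it was at the start of the episode above 0.008 m).
It fails at once if the pack is dropped or flung: let go and moving faster than 0.6 m/s (a fall of about 20 mm) (contact force between the fingers and pack below 0.05 N and linear speed of pack above 0.6 m/s).
It fails at once if the beaker or the yellow tray is shifted more than 50 mm, or the beaker tipped over (distance of any of beaker, slide_tray from where it was at the start of the episode above 0.05 m or angle between beaker's own z axis and vertical above 0.5 rad).
It also fails if it takes over 69 s, if anything falls off the work surface, if the arm or the gripper's body presses on something with over 40 N, if the wrist force passes 120 N, or if a joint passes its speed limit or range.

ROBOT

A 6-joint arm with a two-finger parallel gripper is mounted at the origin on the work surface. World frame = base frame: x ahead of the robot, y to its left, z up, the work surface at z = 0. Lengths are in m, angles in rad, forces in N, time in s.
With the tool pointing down it reaches from about 0.15 to 0.775 m from the base axis. Payload 6.1 kg.
Tool frame: the origin (TCP) lies midway between the tips of the shut fingers; the grasp point (between the pads) lies 19 mm behind it; z points along the fingers, x is the direction in which the jaws open and shut, and the axes are right-handed (so a half turn about z gives the same grasp; the last joint's range is limited). The gripper opens to 85 mm and grips with 20 to 120 N. Pads are 22 mm wide; open, the fingers measure 114 mm over their backs; the gripper's body (76 mm by 85 mm) begins 54 mm behind the grasp point. The pads swing forward as they close: fully open they stand 13 mm farther back than shut.
Start: joints at [1.15, 0.126, -0.04, 1.405, 0, 1.571], TCP at [0.214, 0.479, 0.231] pointing down, gripper open.
Joint ranges: [-2.72, 2.72], [-0.95, 1.95], [-1.27, 1.35], [-1.78, 2.02], [-1.46, 1.47], [-3.14, 3.14]. Speed limits (rad/s): [2.39, 2.39, 3.01, 3.14, 3.14, 3.14].

INTERFACE

Orientations are given as a rotation vector (axis times angle).
In Python, from cell import ctrl gives the robot as it stands.
- The arm moves only by the tool jog_arm, never from a script. Its argument "motion" is a list that holds one entry, the list of rows, each a list of 5 numbers: the shift along the tool's x, y, z in mm, then the turn about the tool's z in degrees, then the closure in counts, from 0 (fully open) to 255 (shut). In form: [[[x, y, z, twist, claw], ...]]. A call has 1 to 12 rows; each row shifts and turns the pose as measured when the row begins, along the tool's axes as they then stand; what a row does not reach is not made up. A row lasts 1/10 s, in which the tool goes at most 50 mm and 8.59 degrees, less where a joint would pass 70% of its speed; a pose out of reach is approached as far as the arm can. A call is refused whole if a number of a shift passes 50 or a number of a turn 8.59, either way. A call with a gripper value outside its range is refused whole. The fingers move at their own pace and stop on an object; "newtons" is the grip in N (left out, the last holds). Time passes only in rows, so rows that do not move let the fingers close. It gives the time, the measured TCP pose, the force and the opening at its end, in the units of the state.
- ctrl.get_state(): the state, without advancing time (a new reading comes with each control period).
- ctrl.capture(name): name is "scene" or "side" or "wrist"; returns (picture, depth): 420x560x3 uint8, blue, green, red; 420x560 float32, m along the optical axis (not along the pixel's ray), 0 where there is no reading.
- ctrl.get_calibration(name): a dict with "fovy" (degrees; the focal length in pixels is half the picture's height over the tangent of half this angle, whatever the lens; pixels are square), "cx", "cy" (the principal point, pixels), "R" (3x3) and "t" (3): a world point X has camera coordinates R X + t. Camera axes: x right, y down, z forward; pixel columns grow to the right and rows downward; lengths in m; the calibration is good to about 2 mm. A picture is of the moment at which its call begins: read the wrist's pose just before it. get_calibration takes no time and is no camera call; for the wrist camera it gives the pose at the moment of the call.
- ctrl.close_job(): hands the job in, once; it reports no verdict.
The state is a dict: "t": time; "q": joint angles; "dq": joint speeds; "effort": joint torques, N m; "eef_pos": TCP position; "ee_rot": TCP orientation; "ft_force": force on the tool from outside, world axes, zero at the start; "torque": the same for the moment, N m; "gripper_width": finger opening in m.
Only numpy, scipy, OpenCV 4.12 (cv2) and the standard library are available. Lean on these libraries where they do the work, as an engineer would, in place of code of your own. Each camera call takes 0.05 s, during which the arm holds its last target. There are 200 camera calls.

## Working session

There is one attempt and no reset: what is moved stays moved. The work goes in short steps, Python scripts to look and compute and a tool call to move; the robot and the scene stay as the last step left them, time stands still between calls to the robot, and variables do not carry over. Pictures are saved under pics/ and viewed, about 8 in all and at most 12, crops included, and the job is handed in when it is done.

Besides the shell and the picture viewer there is one more tool, called after "Emit:" as name(argument=value, ...) on one line, values as JSON. jog_arm: Moves the arm, as the interface text tells. Its arguments: {"type":"object","properties":{"motion":{"type":"array","items":{"type":"array","items":{"type":"array","items":{"type":"number"}}}},"newtons":{"type":"number"}},"required":["motion"]}

```bash
mkdir -p pics; cat > h.py <<'E'
import numpy as np, cv2
from cell import ctrl
from scipy.spatial.transform import Rotation as Ro
def K(c):
    f=210/np.tan(np.radians(c['fovy'])/2); return f,c['cx'],c['cy']
def cloud(d,c):
    f,cx,cy=K(c); v,u=np.mgrid[:420,:560]
    P=np.stack([(u-cx)/f*d,(v-cy)/f*d,d],-1)
    return (P-np.array(c['t']))@np.array(c['R'])
def look(n,fn=None):
    c=ctrl.get_calibration(n); im,d=ctrl.capture(n)
    if fn: cv2.imwrite('pics/'+fn+'.png',im); np.savez('pics/'+fn+'.npz',im=im,d=d,P=cloud(d,c))
    return im,d,cloud(d,c),c
E
python3 - <<'E'
from h import *
print(ctrl.get_state())
a=look('scene','scene0'); b=look('side','side0'); look('wrist','wrist0')
for x in(a,b): print({k:np.round(v,3) for k,v in x[3].items()})
cv2.imwrite('pics/both.png',cv2.resize(np.vstack([a[0],b[0]]),None,fx=.71,fy=.71))
E
```

```text
{'t': 0.0, 'q': array([ 1.15002046e+00,  1.26376816e-01, -4.06243997e-02,  1.40544531e+00,
       -1.17072214e-05,  1.57079218e+00]), 'dq': array([ 6.72195911e-04,  3.48634596e-04, -2.09821706e-04, -5.19561039e-04,
       -1.02547728e-03,  9.90036210e-05]), 'effort': array([ 9.14836055e-04, -4.35916722e+01,  3.52922738e+01,  1.73776480e-02,
       -1.35843405e-05, -1.79111152e-05]), 'eef_pos': array([0.21427127, 0.47880631, 0.23052267]), 'ee_rot': array([ 2.63561735e+00,  1.70804600e+00, -2.16466044e-03]), 'ft_force': array([ 1.12948518,  0.04461752, -0.20708177]), 'torque': array([ 0.04505355,  0.02846401, -0.02184031]), 'gripper_width': 0.08532802364203054}
{'fovy': np.float64(46.791), 'cx': np.float64(284.664), 'cy': np.float64(211.059), 'R': array([[-0.872,  0.49 ,  0.004],
       [ 0.425,  0.761, -0.489],
       [-0.243, -0.425, -0.872]]), 't': array([ 0.524, -0.161,  1.315])}
{'fovy': np.float64(57.301), 'cx': np.float64(276.704), 'cy': np.float64(210.109), 'R': array([[-0.931, -0.365, -0.002],
       [-0.216,  0.556, -0.803],
       [ 0.294, -0.747, -0.597]]), 't': array([0.524, 0.256, 0.737])}
```

View pics/scene0.png

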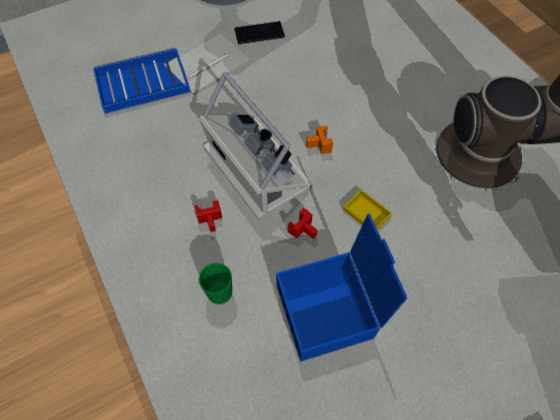

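View pics/side0.png

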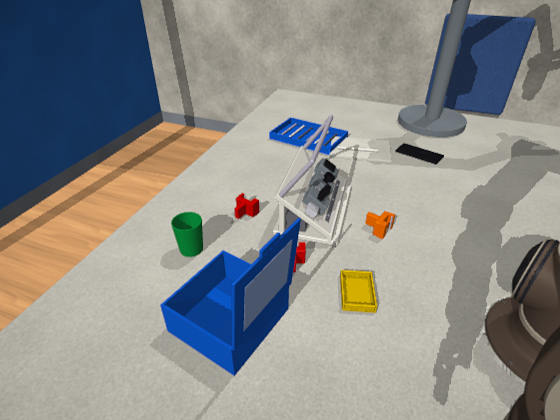

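The scene view has the stand with its three packs around (262,140), the case at (330,300) with its lid leaning right towards the robot, the beaker at (216,284) and the tray at (367,210). Red and orange look-alikes lie loose on the table at (208,214), (303,225) and (320,139). The side view shows the packs around (320,190).

```bash
python3 - <<'E'
from h import *
A=np.load('pics/scene0.npz');B=np.load('pics/side0.npz')
a=cv2.resize(A['im'][65:220,190:320],None,fx=4,fy=4,interpolation=cv2.INTER_CUBIC)
b=cv2.resize(B['im'][110:250,265:365],None,fx=4,fy=4,interpolation=cv2.INTER_CUBIC)
o=np.zeros((620,920,3),np.uint8);o[:,:520]=a;o[:560,520:]=b
cv2.imwrite('pics/crop1.png',cv2.resize(o,None,fx=.86,fy=.86))
# case
for D in(A,B):
    hsv=cv2.cvtColor(D['im'],cv2.COLOR_BGR2HSV);P=D['P']
    m=(hsv[...,0]>108)&(hsv[...,0]<125)&(hsv[...,1]>150)&(P[...,0]<0.75)&(P[...,0]>0.05)&(P[...,1]>0)&(D['d']>0)&(P[...,2]>-.01)
    n,l,s,c=cv2.connectedComponentsWithStats(m.astype(np.uint8))
    for i in range(1,n):
        if s[i,4]>300:
            q=P[l==i]; print(s[i],np.round(np.percentile(q,[1,50,99],axis=0),3).tolist())
            z=q[:,2]; 
            for lo,hi in((-.003,.012),(.074,.084)):
                k=q[(z>lo)&(z<hi)][:,:2]
                if len(k)>20: print(lo,len(k),k.mean(0),cv2.minAreaRect((k*1000).astype(np.float32)))
E
```

```text
[ 276  214  131  147 8077] [[0.487, 0.077, -0.0], [0.546, 0.18, 0.039], [0.694, 0.279, 0.256]]
-0.003 3514 [0.59278091 0.16650918] ((532.2286376953125, 147.28599548339844), (260.48590087890625, 286.6449279785156), 78.3392562866211)
0.074 647 [0.60001933 0.17243278] ((598.5511474609375, 173.625732421875), (182.0430145263672, 171.3894805908203), 77.77734375)
[232 239  64 133 924] [[0.484, 0.106, 0.002], [0.515, 0.194, 0.054], [0.535, 0.277, 0.204]]
-0.003 65 [0.51959371 0.20777979] ((516.0059814453125, 192.1426239013672), (162.7203826904297, 2.041043281555176), 77.69607543945312)
0.074 28 [0.51146054 0.200672  ] ((511.1889953613281, 199.4925537109375), (156.66766357421875, 1.2512531280517578), 77.49396514892578)
```

View pics/crop1.png

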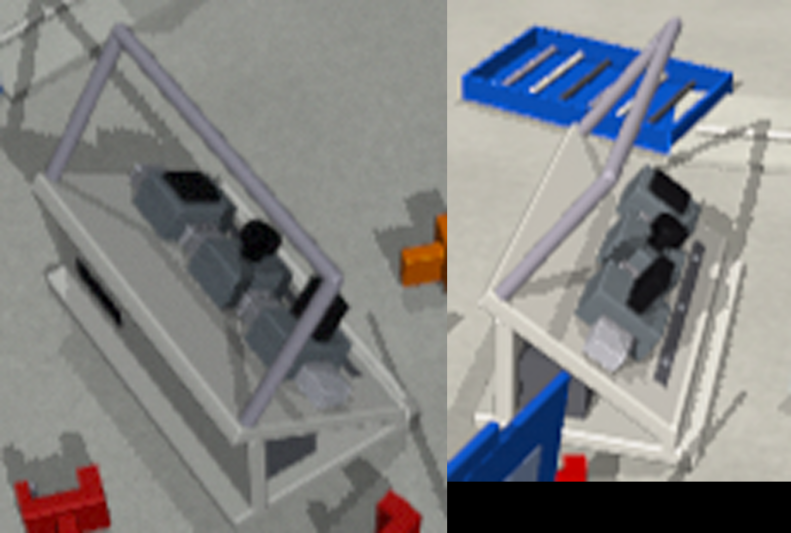

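The finned pack is the one at the case end of the rail, its fin at about scene pixel (269,152). The knob pack is in the middle at (265,135) and the flat pack is at the far end at (245,119). The steel handle overhangs them. The look-alikes are red at (208,214) and (303,225) and orange at (320,139), none of them on the rail.

```bash
python3 - <<'E'
from h import *
A=np.load('pics/scene0.npz');B=np.load('pics/side0.npz')
for D,(r0,r1,c0,c1) in((A,(65,220,195,312)),(B,(110,250,270,355))):
    P=D['P'][r0:r1,c0:c1].reshape(-1,3);im=D['im'][r0:r1,c0:c1].reshape(-1,3).astype(int)
    sat=im.max(1)-im.min(1)
    hsvm=(sat<50)
    q=P[hsvm&(P[:,2]>.015)&(P[:,2]<.125)&(P[:,1]<.2)]
    rng=np.random.default_rng(0);best=(0,)
    for _ in range(3000):
        a,b,c=q[rng.choice(len(q),3,False)];n=np.cross(b-a,c-a);L=np.linalg.norm(n)
        if L<1e-5: continue
        n/=L; n*=np.sign(n[2])
        if abs(np.arccos(n[2])-.6)>.12: continue
        s=(abs((q-a)@n)<.003).sum()
        if s>best[0]: best=(s,n,a)
    s,n,a=best; k=q[abs((q-a)@n)<.003]; m=k.mean(0);n=np.linalg.svd(k-m,full_matrices=False)[2][2];n*=np.sign(n[2])
    yaw=np.arctan2(-n[1],-n[0]);print('plane',s,len(q),'tilt',np.arccos(n[2]),'yaw',yaw,m)
    # stand-frame extents
    c,s_=np.cos(yaw),np.sin(yaw);R=np.array([[c,s_,0],[-s_,c,0],[0,0,1]])
    print('ext stand axes',np.percentile(k@R.T,[.5,50,99.5],axis=0).round(3).tolist())
    h=(q-m)@n; print('hist',np.histogram(h,np.arange(-.02,.16,.01)))
    dk=(im.max(1)<45)&(P[:,2]>.05); S=P[dk]@R.T; print('dark',dk.sum())
    lab=cv2.connectedComponentsWithStats(dk.reshape(r1-r0,c1-c0).astype(np.uint8))
    for i in range(1,lab[0]):
        if lab[2][i,4]>15:
            w=P[(lab[1]==i).ravel()]; print(lab[2][i],lab[3][i]+[c0,r0],'med',np.median(w,0).round(4),'h',np.percentile((w-m)@n,[5,50,95]).round(4),'std',np.percentile(w@R.T,[5,50,95],axis=0).round(4).tolist())
E
```

```text
plane 1979 4988 tilt 0.5949854331217654 yaw 0.09608432349778617 [ 0.57289439 -0.22960533  0.09566802]
ext stand axes [[0.452, -0.432, 0.031], [0.557, -0.279, 0.101], [0.596, -0.166, 0.125]]
hist (array([ 186, 1269, 1260,  469,  311,  434,   75,   86,    6,    0,    0,
          0,    0,    0,    0,    0,    0]), array([-0.02, -0.01,  0.  ,  0.01,  0.02,  0.03,  0.04,  0.05,  0.06,
        0.07,  0.08,  0.09,  0.1 ,  0.11,  0.12,  0.13,  0.14,  0.15]))
dark 364
[ 43  50  16   9 108] [245.67592593 118.93518519] med [ 0.5333 -0.3228  0.109 ] h [0.0336 0.0379 0.0402] std [[0.4839, -0.388, 0.097], [0.5, -0.3729, 0.109], [0.5143, -0.3605, 0.118]]
[ 65  64  12  13 106] [264.62264151 134.77358491] med [ 0.5195 -0.2488  0.1187] h [0.0334 0.0524 0.0561] std [[0.4785, -0.3102, 0.104], [0.4935, -0.2975, 0.1187], [0.5018, -0.2878, 0.1259]]
[17 76 13 17 40] [218.375 149.075] med [ 0.6228 -0.3082  0.0575] h [-0.0605 -0.0552 -0.0511] std [[0.5887, -0.3931, 0.0512], [0.5907, -0.3667, 0.0575], [0.5919, -0.3417, 0.0627]]
[80 81  8 11 35] [278.37142857 150.97142857] med [ 0.5133 -0.1884  0.1181] h [0.03
[... 608 characters left out ...]
[-0.02, -0.01,  0.  ,  0.01,  0.02,  0.03,  0.04,  0.05,  0.06,
        0.07,  0.08,  0.09,  0.1 ,  0.11,  0.12,  0.13,  0.14,  0.15]))
dark 278
[54 50 11 12 72] [329.34722222 165.44444444] med [ 0.5308 -0.3219  0.1078] h [0.036  0.0379 0.0397] std [[0.4857, -0.3852, 0.0982], [0.498, -0.3701, 0.1078], [0.5106, -0.359, 0.116]]
[53 62 12 11 89] [328.38202247 177.30337079] med [ 0.5146 -0.2464  0.1157] h [0.0354 0.0529 0.055 ] std [[0.4771, -0.308, 0.1038], [0.4887, -0.294, 0.1157], [0.4997, -0.2858, 0.1244]]
[ 48  74  13  17 117] [323.91452991 192.15384615] med [ 0.504  -0.1664  0.1212] h [0.0376 0.0561 0.0652] std [[0.4754, -0.236, 0.1038], [0.486, -0.2127, 0.1212], [0.4984, -0.2077, 0.1292]]
```

```bash
cat >> h.py <<'E'
def plan(p,yaw_deg=0,n=10,start=None):
    """rows to reach world p with total twist yaw_deg about tool z, in n rows"""
    s=ctrl.get_state(); x=np.array(s['eef_pos']); R=Ro.from_rotvec(s['ee_rot']).as_matrix()
    d=(np.array(p)-x)/n; rows=[]
    for i in range(n):
        v=R.T@d*1000; rows.append([round(float(a)) for a in v]+[round(yaw_deg/n,1)])
        R=R@Ro.from_euler('z',yaw_deg/n,degrees=True).as_matrix()
    return rows
def st():
    s=ctrl.get_state(); R=Ro.from_rotvec(s['ee_rot']).as_matrix()
    print('t',round(s['t'],2),'q',np.round(s['q'],3),'p',np.round(s['eef_pos'],4),'F',np.round(s['ft_force'],1),'w',round(s['gripper_width'],4))
    print('z',np.round(R[:,2],3),'tilt',round(float(np.arccos(-R[2,2])),3),'az',round(float(np.arctan2(R[1,2],R[0,2])),3),'x',np.round(R[:,0],3))
E
python3 -c "
from h import *
print(plan([.47,.05,.42],60.4,12))"
```

```text
[[-24, 34, -16, 5.0], [-21, 36, -16, 5.0], [-18, 38, -16, 5.0], [-14, 39, -16, 5.0], [-11, 40, -16, 5.0], [-7, 41, -16, 5.0], [-4, 41, -16, 5.0], [0, 42, -16, 5.0], [4, 41, -16, 5.0], [7, 41, -16, 5.0], [11, 40, -16, 5.0], [14, 39, -16, 5.0]]
```

Emit:
jog_arm(motion=[[[-24, 34, -32, 5, 0], [-21, 36, -32, 5, 0], [-18, 38, -32, 5, 0], [-14, 39, -32, 5, 0], [-11, 40, -32, 5, 0], [-7, 41, -32, 5, 0], [-4, 41, 0, 5, 0], [0, 42, 0, 5, 0], [4, 41, 0, 5, 0], [7, 41, 0, 5, 0], [11, 40, 0, 5, 0], [14, 39, 0, 5, 0]]])

```text
t: 1.35
eef_pos: [0.4625, 0.0461, 0.4183]
ee_rot: [3.132, 0.112, -0.002]
ft_force: [0.4, 0.3, 0.2]
gripper_width: 0.0852
```

```bash
python3 -c "
from h import *
st();print(plan([.47,.05,.42],0,1))"
```

```text
t 1.35 q [ 0.104  0.09   0.341  1.823 -0.008  1.604] p [0.4625 0.0461 0.4183] F [0.4 0.3 0.2] w 0.0852
z [-0.001 -0.008 -1.   ] tilt 0.008 az -1.66 x [ 0.997  0.071 -0.001]
[[8, -3, -2, 0.0]]
```

Emit:
jog_arm(motion=[[[4, -8, -40, 1.7, 0], [0, 0, -40, 0, 0], [0, 0, -40, 0, 0], [0, 0, -40, 0, 0]]])

```text
t: 1.75
eef_pos: [0.4615, 0.0481, 0.5128]
ee_rot: [3.136, 0.041, 0.084]
ft_force: [0.1, -0.0, 0.1]
gripper_width: 0.0853
```

```bash
python3 -c "
from h import *
st()"
```

```text
t 1.75 q [ 0.11   0.158  0.661  2.021 -0.009  1.654] p [0.4615 0.0481 0.5128] F [ 0.1 -0.   0.1] w 0.0853
z [ 0.054 -0.003 -0.999] tilt 0.054 az -0.06 x [0.998 0.026 0.054]
```

Emit:
jog_arm(motion=[[[0, 0, -45, -1, 0], [0, 0, -45, -1, 0], [0, 0, -45, -1, 0], [0, 0, -45, -1, 0], [0, 0, -45, 0, 0]]])

```text
t: 2.25
eef_pos: [0.4163, 0.0449, 0.5896]
ee_rot: [-3.111, -0.164, -0.365]
ft_force: [0.1, 0.5, -0.5]
gripper_width: 0.0853
```

```bash
python3 -c "
from h import *
st()"
```

```text
t 2.25 q [ 0.114  0.031  0.714  2.021 -0.009  1.578] p [0.4163 0.0449 0.5896] F [ 0.1  0.5 -0.5] w 0.0853
z [ 0.231  0.017 -0.973] tilt 0.233 az 0.073 x [0.967 0.103 0.231]
```

Emit:
jog_arm(motion=[[[0, 0, -45, 0, 0], [0, 0, -45, 0, 0], [0, 0, -45, 0, 0], [0, 0, -45, 0, 0], [0, 0, -45, 0, 0], [0, 0, -45, 0, 0]]])

```text
t: 2.85
eef_pos: [0.3373, 0.0366, 0.6751]
ee_rot: [-3.039, -0.162, -0.702]
ft_force: [-0.6, 0.0, -0.2]
gripper_width: 0.0852
```

```bash
python3 -c "
from h import *
st()"
```

```text
t 2.85 q [ 0.117 -0.136  0.768  2.02  -0.01   1.579] p [0.3373 0.0366 0.6751] F [-0.6  0.  -0.2] w 0.0852
z [ 0.437  0.041 -0.899] tilt 0.454 az 0.094 x [0.893 0.097 0.439]
```

Emit:
jog_arm(motion=[[[0, 0, -45, 0, 0], [0, 0, -45, 0, 0], [0, 0, -45, 0, 0], [0, 0, -45, 0, 0]]])

```text
t: 3.25
eef_pos: [0.2708, 0.0286, 0.722]
ee_rot: [-2.972, -0.16, -0.917]
ft_force: [-0.1, 0.1, -0.5]
gripper_width: 0.0851
```

```bash
python3 -c "
from h import *
st()"
```

```text
t 3.25 q [ 0.113 -0.255  0.793  2.021 -0.007  1.574] p [0.2708 0.0286 0.722 ] F [-0.1  0.1 -0.5] w 0.0851
z [ 0.56   0.056 -0.826] tilt 0.598 az 0.1 x [0.821 0.09  0.563]
```

```bash
python3 -c "
from h import *
print(plan([.378,-.19,.313],0,12))"
```

```text
[[-13, 19, 32, 0.0], [-13, 19, 32, 0.0], [-13, 19, 32, 0.0], [-13, 19, 32, 0.0], [-13, 19, 32, 0.0], [-13, 19, 32, 0.0], [-13, 19, 32, 0.0], [-13, 19, 32, 0.0], [-13, 19, 32, 0.0], [-13, 19, 32, 0.0], [-13, 19, 32, 0.0], [-13, 19, 32, 0.0]]
```

Emit:
jog_arm(motion=[[[-13, 19, 32, 0, 0], [-13, 19, 32, 0, 0], [-13, 19, 32, 0, 0], [-13, 19, 32, 0, 0], [-13, 19, 32, 0, 0], [-13, 19, 32, 0, 0], [-13, 19, 32, 0, 0], [-13, 19, 32, 0, 0], [-13, 19, 32, 0, 0], [-13, 19, 32, 0, 0], [-13, 19, 32, 0, 0], [-13, 19, 32, 0, 0]]])

```text
t: 4.45
eef_pos: [0.3895, -0.191, 0.3262]
ee_rot: [-2.958, -0.191, -0.995]
ft_force: [0.1, -0.1, 0.2]
gripper_width: 0.0856
```

```bash
python3 - <<'E'
from h import *
st()
im,d,P,c=look('wrist','w1')
m=(im.max(2)<50)&(d>0)
n,l,s,ce=cv2.connectedComponentsWithStats(m.astype(np.uint8))
for i in range(1,n):
    if s[i,4]>150: print(s[i],ce[i].round(),np.percentile(P[l==i],[5,50,95],axis=0).round(3).tolist())
E
```

```text
t 4.45 q [-0.773 -0.432 -0.456  1.089  0.475  0.782] p [ 0.3895 -0.191   0.3262] F [ 0.1 -0.1  0.2] w 0.0856
z [ 0.601  0.053 -0.798] tilt 0.648 az 0.088 x [0.79  0.111 0.603]
[235 155  14  34 421] [241. 172.] [[0.491, -0.195, 0.096], [0.497, -0.178, 0.127], [0.507, -0.163, 0.131]]
[229 221  25  25 489] [241. 233.] [[0.5, -0.266, 0.111], [0.509, -0.252, 0.119], [0.519, -0.24, 0.126]]
[    0   262   560   158 46670] [280. 368.] [[0.295, -0.203, 0.335], [0.34, -0.183, 0.39], [0.401, -0.174, 0.423]]
[230 272  29  22 594] [244. 283.] [[0.515, -0.34, 0.098], [0.528, -0.325, 0.108], [0.541, -0.313, 0.117]]
```

View pics/w1.png

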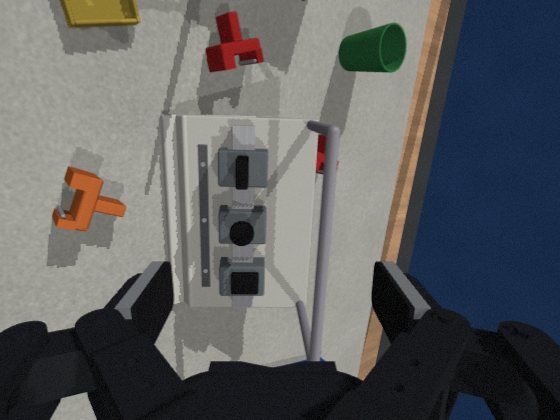

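The wrist view looks square onto the rail: straight fin at (241,172), round knob at (241,233), flat cover at (244,283). The handle runs up the right at x≈325, and the open fingers are at the bottom. The target is the pack at the top.

```bash
cat >> h.py <<'E'
YAW=.095; TH=.6
S=np.array([[np.cos(YAW),np.sin(YAW),0],[-np.sin(YAW),np.cos(YAW),0],[0,0,1]])
SL=np.array([[np.cos(TH),0,np.sin(TH)],[0,1,0],[-np.sin(TH),0,np.cos(TH)]])@S  # world -> (u up slope, y, w outward)
E
python3 - <<'E'
from h import *
D=np.load('pics/w1.npz');im,P=D['im'],D['P']
for nm,(r0,r1,c0,c1) in dict(fin=(150,195,228,256),knob=(218,250,225,258),flat=(268,298,226,264)).items():
    p=P[r0:r1,c0:c1].reshape(-1,3);k=im[r0:r1,c0:c1].reshape(-1,3).max(1)<60
    q=p[k]@SL.T; top=q[q[:,2]>np.percentile(q[:,2],90)-.006]
    print(nm,len(top),'min',np.percentile(top,2,axis=0).round(4),'max',np.percentile(top,98,axis=0).round(4))
q=(P[125:300,215:315].reshape(-1,3))@SL.T; 
f=(P[140:290,285:300].reshape(-1,3))@SL.T; print('face w',np.percentile(f[:,2],[10,50,90]).round(4), 'slope', np.polyfit(f[:,0],f[:,2],1)[0],np.polyfit(f[:,1],f[:,2],1)[0])
R=Ro.from_rotvec(ctrl.get_state()['ee_rot']).as_matrix(); print('tool in slope axes',(SL@R).round(3),SL@ctrl.get_state()['eef_pos'])
E
```

```text
fin 388 min [ 0.4593 -0.2421 -0.1662] max [ 0.4726 -0.2098 -0.162 ]
knob 460 min [ 0.4532 -0.3138 -0.1773] max [ 0.4783 -0.287  -0.1724]
flat 589 min [ 0.452  -0.3896 -0.1935] max [ 0.4861 -0.3611 -0.1883]
face w [-0.2293 -0.2283 -0.2272] slope -2.162401056962956 0.09019219596102014
tool in slope axes [[ 0.999  0.031  0.04 ]
 [ 0.031 -1.    -0.001]
 [ 0.04   0.002 -0.999]] [ 0.48469477 -0.2279958   0.05475816]
```

Emit:
jog_arm(motion=[[[-7, -2, 25, 1.8, 0], [-6, -1, 25, 0, 0], [-5, 0, 25, 0, 0], [-4, 0, 25, 0, 0], [-3, 0, 25, 0, 0], [0, 0, 25, 0, 0], [0, 0, 0, 0, 0]]])

```text
t: 5.2
eef_pos: [0.4576, -0.1821, 0.1785]
ee_rot: [-2.953, -0.132, -0.98]
ft_force: [-0.2, 0.1, -0.5]
gripper_width: 0.0853
```

```bash
cat >> h.py <<'E'
def tool_delta(target):  # slope-axes target -> tool-axes mm
    s=ctrl.get_state(); R=Ro.from_rotvec(s['ee_rot']).as_matrix(); p=SL@np.array(s['eef_pos'])
    print('slope pos',p.round(4)); print('tool axes\n',(SL@R).round(3)); print('delta mm',((SL@R).T@(np.array(target)-p)*1000).round(1))
E
python3 - <<'E'
from h import *
st(); tool_delta([.467,-.2255,-.1915])
im,d,P,c=look('wrist','w2')
k=(im.max(2)<60)&(d>0)
q=P@SL.T
k&=(abs(q[...,0]-.467)<.03)&(abs(q[...,1]+.225)<.03)&(q[...,2]<-.15)
t=q[k]; top=t[t[:,2]>np.percentile(t[:,2],90)-.006]
print(len(top),np.percentile(top,[2,98],axis=0).round(4))
E
```

```text
t 5.2 q [-0.612 -0.339 -0.734  0.657  0.395  0.976] p [ 0.4576 -0.1821  0.1785] F [-0.2  0.1 -0.5] w 0.0853
z [ 0.595  0.053 -0.802] tilt 0.641 az 0.088 x [0.799 0.072 0.598]
slope pos [ 0.4625 -0.2247 -0.1001]
tool axes
 [[ 0.999 -0.004  0.041]
 [-0.004 -1.    -0.004]
 [ 0.041  0.004 -0.999]]
delta mm [ 0.8  0.4 91.5]
1032 [[ 0.4589 -0.2418 -0.1674]
 [ 0.472  -0.2097 -0.1626]]
```

Emit:
jog_arm(motion=[[[-1, 0, 20, 0, 0], [0, 0, 20, 0, 0], [0, 0, 20, 0, 0], [0, 0, 18, 0, 0], [0, 0, 11, 0, 0], [0, 0, 2, 0, 0], [0, 0, 0, 0, 0]]])

```text
t: 5.95
eef_pos: [0.5145, -0.1815, 0.1176]
ee_rot: [-2.956, -0.134, -1.003]
ft_force: [-1.8, 0.1, -1.8]
gripper_width: 0.0854
```

```bash
python3 - <<'E'
from h import *
st(); tool_delta([.4655,-.2258,-.1915])
E
```

```text
t 5.95 q [-0.526 -0.21  -0.802  0.414  0.349  1.057] p [ 0.5145 -0.1815  0.1176] F [-1.8  0.1 -1.8] w 0.0854
z [ 0.607  0.044 -0.794] tilt 0.654 az 0.072 x [0.79  0.075 0.608]
slope pos [ 0.4749 -0.2295 -0.1824]
tool axes
 [[ 0.999 -0.001  0.054]
 [ 0.    -1.    -0.014]
 [ 0.054  0.014 -0.998]]
delta mm [-9.9 -3.8  8.5]
```

Emit:
jog_arm(motion=[[[-5, -2, 0, 0, 0], [-5, -2, 0, 0, 0], [0, 0, 0, 0, 0]]])

```text
t: 6.25
eef_pos: [0.5056, -0.1787, 0.1135]
ee_rot: [-2.956, -0.134, -1.007]
ft_force: [0.2, -0.3, 0.5]
gripper_width: 0.0855
```

```bash
python3 - <<'E'
from h import *
st(); tool_delta([.4655,-.2258,-.1915])
look('wrist','w3')
E
```

```text
t 6.25 q [-0.531 -0.227 -0.825  0.406  0.352  1.053] p [ 0.5056 -0.1787  0.1135] F [ 0.2 -0.3  0.5] w 0.0855
z [ 0.609  0.042 -0.792] tilt 0.656 az 0.07 x [0.789 0.076 0.61 ]
slope pos [ 0.4655 -0.2259 -0.1809]
tool axes
 [[ 0.998 -0.     0.056]
 [ 0.001 -1.    -0.015]
 [ 0.056  0.015 -0.998]]
delta mm [-0.6 -0.2 10.5]
```

View pics/w3.png

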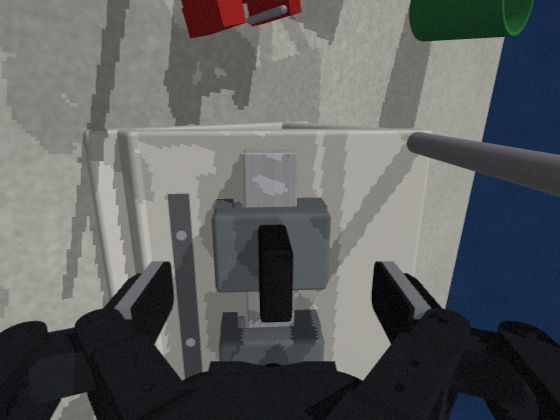

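The wrist view shows the fin at (275,275), midway between the finger pads at x≈150 and x≈395. The handle is clear to the right.

Emit:
jog_arm(motion=[[[-1, 0, 6, 0, 0], [-1, 0, 5, 0, 0], [0, 0, 0, 0, 0]]])

```text
t: 6.6
eef_pos: [0.5117, -0.179, 0.1041]
ee_rot: [-2.956, -0.134, -1.01]
ft_force: [-0.3, 0.6, 0.5]
gripper_width: 0.0855
```

```bash
python3 - <<'E'
from h import *
st(); tool_delta([.4655,-.2258,-.1915])
E
```

```text
t 6.6 q [-0.523 -0.207 -0.836  0.371  0.348  1.06 ] p [ 0.5117 -0.179   0.1041] F [-0.3  0.6  0.5] w 0.0855
z [ 0.61   0.041 -0.791] tilt 0.658 az 0.067 x [0.788 0.076 0.612]
slope pos [ 0.4652 -0.2267 -0.1921]
tool axes
 [[ 0.998  0.     0.058]
 [ 0.001 -1.    -0.017]
 [ 0.058  0.017 -0.998]]
delta mm [ 0.4 -0.9 -0.6]
```

Emit:
jog_arm(motion=[[[0, 0, 0, 0, 255], [0, 0, 0, 0, 255], [0, 0, 0, 0, 255], [0, 0, 0, 0, 255], [0, 0, 0, 0, 255], [0, 0, 0, 0, 255], [0, 0, 0, 0, 255], [0, 0, 0, 0, 255]]], newtons=80)

```text
t: 7.4
eef_pos: [0.5117, -0.1788, 0.1039]
ee_rot: [-2.956, -0.134, -1.009]
ft_force: [0.7, 0.7, 0.2]
gripper_width: 0.013
```

```bash
python3 - <<'E'
from h import *
st(); tool_delta([.4655,-.2258,-.1615])
E
```

```text
t 7.4 q [-0.523 -0.207 -0.835  0.372  0.348  1.06 ] p [ 0.5117 -0.1788  0.1039] F [0.7 0.7 0.2] w 0.013
z [ 0.61   0.042 -0.791] tilt 0.658 az 0.068 x [0.788 0.076 0.611]
slope pos [ 0.4651 -0.2266 -0.1923]
tool axes
 [[ 0.998  0.     0.057]
 [ 0.001 -1.    -0.016]
 [ 0.057  0.016 -0.998]]
delta mm [  2.2  -0.3 -30.8]
```

Emit:
jog_arm(motion=[[[0.2, 0, -4, 0, 255], [0.2, 0, -4, 0, 255], [0.3, 0, -5, 0, 255], [0.3, 0, -5, 0, 255], [0.3, 0, -6, 0, 255], [0.4, 0, -8, 0, 255], [0.4, 0, -8, 0, 255], [0, 0, 0, 0, 255]]])

```text
t: 8.2
eef_pos: [0.487, -0.1794, 0.136]
ee_rot: [-2.956, -0.135, -1.003]
ft_force: [-0.2, -0.6, -1.3]
gripper_width: 0.0126
```

```bash
python3 - <<'E'
from h import *
st(); tool_delta([.4655,-.2258,-.0915])
E
```

```text
t 8.2 q [-0.559 -0.277 -0.804  0.49   0.368  1.026] p [ 0.487  -0.1794  0.136 ] F [-0.2 -0.6 -1.3] w 0.0126
z [ 0.607  0.044 -0.794] tilt 0.654 az 0.073 x [0.79  0.076 0.608]
slope pos [ 0.4629 -0.2248 -0.1519]
tool axes
 [[ 0.999  0.     0.054]
 [ 0.001 -1.    -0.013]
 [ 0.054  0.014 -0.998]]
delta mm [  5.8   1.8 -60.1]
```

Emit:
jog_arm(motion=[[[1, 0, -20, 0, 255], [1, 0, -20, 0, 255], [1, 0, -20, 0, 255], [1, 0, -20, 0, 255], [1, 0, -25, 0, 255], [1, 0, -25, 0, 255], [0, 0, -25, 0, 255], [0, 0, 0, 0, 255]]])

```text
t: 9.0
eef_pos: [0.393, -0.1856, 0.2676]
ee_rot: [-2.958, -0.135, -1.003]
ft_force: [0.8, -1.0, -1.3]
gripper_width: 0.0128
```

```bash
python3 - <<'E'
from h import *
st(); print(plan([.33,.03,.3],0,8))
look('side','side1')
A=np.load('pics/scene0.npz');hsv=cv2.cvtColor(A['im'],cv2.COLOR_BGR2HSV)
for nm,h in dict(yel=(22,35),orange=(8,18),green=(50,80)).items():
    m=(hsv[...,0]>h[0])&(hsv[...,0]<h[1])&(hsv[...,1]>180)&(A['P'][...,0]<.9)&(A['P'][...,0]>.1)
    print(nm,m.sum(),np.percentile(A['P'][m],[5,50,95],axis=0).round(3).tolist())
E
```

```text
t 9.0 q [-0.747 -0.459 -0.604  0.943  0.459  0.847] p [ 0.393  -0.1856  0.2676] F [ 0.8 -1.  -1.3] w 0.0128
z [ 0.606  0.042 -0.794] tilt 0.654 az 0.07 x [0.79  0.077 0.608]
[[-2, -27, -7, 0.0], [-2, -27, -7, 0.0], [-2, -27, -7, 0.0], [-2, -27, -7, 0.0], [-2, -27, -7, 0.0], [-2, -27, -7, 0.0], [-2, -27, -7, 0.0], [-2, -27, -7, 0.0]]
yel 921 [[0.334, -0.037, -0.0], [0.363, 0.001, 0.004], [0.41, 0.05, 0.019]]
orange 410 [[0.344, -0.248, 0.009], [0.368, -0.225, 0.037], [0.398, -0.194, 0.045]]
green 1007 [[0.755, -0.013, 0.002], [0.782, 0.003, 0.049], [0.81, 0.052, 0.089]]
```

View pics/side1.png

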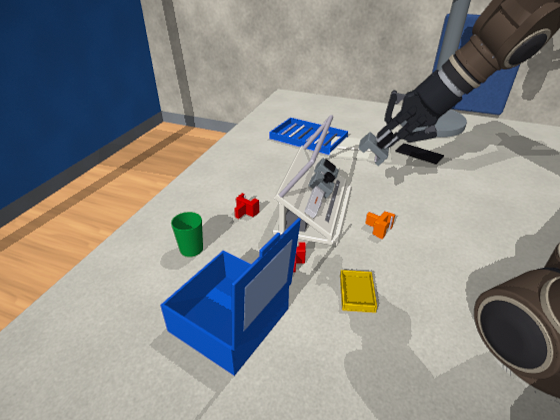

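The side view shows the finned pack in the gripper at (375,148). The other two packs are still on the rail at about (325,178).

Emit:
jog_arm(motion=[[[-2, -27, -7, 0, 255], [-2, -27, -7, 0, 255], [-2, -27, -7, 0, 255], [-2, -27, -7, 0, 255], [-2, -27, -7, 0, 255], [-2, -27, -7, 0, 255], [-2, -27, -7, 0, 255], [-2, -27, -7, 0, 255]]])

```text
t: 9.85
eef_pos: [0.328, 0.0281, 0.288]
ee_rot: [-2.959, -0.111, -0.987]
ft_force: [-0.3, -0.3, -0.6]
gripper_width: 0.0131
```

```bash
python3 - <<'E'
from h import *
st(); print(plan([.23,.025,.24],0,4))
E
```

```text
t 9.85 q [ 0.104 -0.791 -0.688  1.03  -0.021  1.593] p [0.328  0.0281 0.288 ] F [-0.3 -0.3 -0.6] w 0.0131
z [ 0.599  0.042 -0.8  ] tilt 0.644 az 0.07 x [0.797 0.061 0.6  ]
[[-27, -1, -5, 0.0], [-27, -1, -5, 0.0], [-27, -1, -5, 0.0], [-27, -1, -5, 0.0]]
```

Emit:
jog_arm(motion=[[[-25, -1, -5, 0, 255], [-25, -1, -5, 0, 255], [-25, -1, -5, 0, 255]]])

```text
t: 10.15
eef_pos: [0.2598, 0.0333, 0.2525]
ee_rot: [-2.951, -0.141, -0.98]
ft_force: [0.4, 0.7, 1.6]
gripper_width: 0.0127
```

```bash
python3 - <<'E'
from h import *
st()
E
```

```text
t 10.15 q [ 0.197 -0.954 -0.779  1.108 -0.061  1.652] p [0.2598 0.0333 0.2525] F [0.4 0.7 1.6] w 0.0127
z [ 0.596  0.056 -0.801] tilt 0.641 az 0.094 x [0.798 0.077 0.598]
```

Emit:
jog_arm(motion=[[[-20, 0, -15, 0, 255], [-20, 0, -15, 0, 255], [-20, 0, -15, 0, 255]]])

```text
t: 10.45
eef_pos: [0.2164, 0.0478, 0.2562]
ee_rot: [-2.989, -0.125, -0.92]
ft_force: [-0.6, 0.7, -2.0]
gripper_width: 0.0125
```

```bash
python3 - <<'E'
from h import *
st()
E
```

```text
t 10.45 q [ 0.637 -0.953 -0.729  1.276 -0.311  2.041] p [0.2164 0.0478 0.2562] F [-0.6  0.7 -2. ] w 0.0125
z [ 0.561  0.035 -0.827] tilt 0.597 az 0.062 x [0.824 0.073 0.562]
```

```bash
cat > kin.py <<'E'
import numpy as np
from scipy.optimize import least_squares
D=np.array([[.126,-.041,0,.5246,.2305],[.09,.341,0,.4648,.4183],[.158,.661,.054,.464,.5128],[.031,.714,.233,.4187,.5896],[-.136,.768,.454,.3393,.6751],[-.255,.793,.598,.2723,.722],[-.791,-.688,.644,.3292,.288],[-.954,-.779,.641,.262,.2525]])
A=[];b=[]
for q2,q3,t,r,z in D:
    A+=[[1,0,np.sin(q2),np.cos(q2),np.cos(q3-q2),np.sin(t)],[0,1,np.cos(q2),-np.sin(q2),np.sin(q3-q2),-np.cos(t)]];b+=[r,z]
A=np.array(A);b=np.array(b);X,res,rk,sv=np.linalg.lstsq(A,b,rcond=1e-4)
def fk(q2,q3,q4):
    t=np.pi/2-(q2-q3+q4); r=X@[1,0,np.sin(q2),np.cos(q2),np.cos(q3-q2),np.sin(t)];z=X@[0,1,np.cos(q2),-np.sin(q2),np.sin(q3-q2),-np.cos(t)];return r,z,t
if __name__=='__main__':
    print('a,h,L1,c,L2,Lt',X.round(3),'res',abs(A@X-b).max().round(4),rk)
    lo=[-.95,-1.27,-1.78];hi=[1.95,1.35,2.02]
    # configurations reachable by local IK: r,z,tilt=.64 -> report limits hit
    for z in(.1,.15,.2,.25,.3):
        for r in(.15,.2,.25,.3,.35,.4):
            o=least_squares(lambda q:(np.array(fk(*q))-[r,z,.64])*[10,10,1],[-.5,-.8,1.0],bounds=(lo,hi))
            print(z,r,o.x.round(2),'tilt',round(fk(*o.x)[2],2),'err',round(o.cost,4))
E
python3 kin.py
```

```text
a,h,L1,c,L2,Lt [ 0.013  0.155  0.402 -0.004  0.444  0.251] res 0.0262 6
0.1 0.15 [-0.95 -1.04  1.31] tilt 0.17 err 0.1292
0.1 0.2 [-0.95 -1.07  1.1 ] tilt 0.35 err 0.0489
0.1 0.25 [-0.95 -1.11  0.85] tilt 0.55 err 0.0048
0.1 0.3 [-0.78 -1.09  0.62] tilt 0.64 err 0.0
0.1 0.35 [-0.55 -1.    0.48] tilt 0.64 err 0.0
0.1 0.4 [-0.36 -0.9   0.39] tilt 0.64 err 0.0
0.15 0.15 [-0.95 -0.92  1.44] tilt 0.16 err 0.1322
0.15 0.2 [-0.95 -0.95  1.23] tilt 0.34 err 0.0526
0.15 0.25 [-0.95 -0.99  1.  ] tilt 0.53 err 0.0073
0.15 0.3 [-0.84 -1.    0.78] tilt 0.64 err 0.0
0.15 0.35 [-0.63 -0.92  0.64] tilt 0.64 err 0.0
0.15 0.4 [-0.44 -0.82  0.55] tilt 0.64 err 0.0
0.2 0.15 [-0.95 -0.81  1.54] tilt 0.18 err 0.1241
0.2 0.2 [-0.95 -0.83  1.34] tilt 0.35 err 0.049
0.2 0.25 [-0.95 -0.88  1.11] tilt 0.53 err 0.007
0.2 0.3 [-0.86 -0.89  0.9 ] tilt 0.64 err 0.0
0.2 0.35 [-0.67 -0.82  0.78] tilt 0.64 err 0.0
0.2 0.4 [-0.5  -0.74  0.69] tilt 0.64 err 0.0
0.25 0.15 [-0.95 -0.69  1.62] tilt 0.21 err 0.1062
0.25 0.2 [-0.95 -0.72  1.42] tilt 0.38 err 0.0394
0.25 0.25 [-0.95 -0.77  1.19] tilt 0.55 err 0.0044
0.25 0.3 [-0.86 -0.78  1.01] tilt 0.64 err 0.0
0.25 0.35 [-0.69 -0.71  0.9 ] tilt 0.64 err 0.0
0.25 0.4 [-0.53 -0.64  0.82] tilt 0.64 err 0.0
0.3 0.15 [-0.95 -0.58  1.68] tilt 0.27 err 0.0813
0.3 0.2 [-0.95 -0.62  1.48] tilt 0.43 err 0.0263
0.3 0.25 [-0.95 -0.67  1.26] tilt 0.59 err 0.0012
0.3 0.3 [-0.83 -0.66  1.11] tilt 0.64 err 0.0
0.3 0.35 [-0.68 -0.6   1.01] tilt 0.64 err 0.0
0.3 0.4 [-0.53 -0.53  0.94] tilt 0.64 err 0.0
```

```bash
python3 - <<'E'
from h import *
print(plan([.225,.014,.24],0,3))
E
```

```text
[[-1, 11, 6, 0.0], [-1, 11, 6, 0.0], [-1, 11, 6, 0.0]]
```

Emit:
jog_arm(motion=[[[-1, 11, 6, 0, 255], [-1, 11, 6, 0, 255], [-1, 11, 6, 0, 255], [0, 0, 0, 0, 255]]])

```text
t: 10.85
eef_pos: [0.2336, 0.0451, 0.2404]
ee_rot: [-2.971, -0.246, -0.886]
ft_force: [0.5, -1.2, -1.8]
gripper_width: 0.0129
```

```bash
python3 - <<'E'
from h import *
st();print(plan([.19,.013,.22],0,2))
E
```

```text
t 10.85 q [ 0.302 -0.952 -0.769  1.181 -0.09   1.681] p [0.2336 0.0451 0.2404] F [ 0.5 -1.2 -1.8] w 0.0129
z [ 0.542  0.075 -0.837] tilt 0.579 az 0.138 x [0.825 0.142 0.547]
[[-26, 12, -4, 0.0], [-26, 12, -4, 0.0]]
```

Emit:
jog_arm(motion=[[[-8, 10, -3, 0, 255], [-10, 6, -4, 0, 255], [-10, 0, -5, 0, 255]]])

```text
t: 11.15
eef_pos: [0.2241, 0.0278, 0.2396]
ee_rot: [-2.979, -0.257, -0.842]
ft_force: [0.3, -0.3, -0.9]
gripper_width: 0.0131
```

```bash
python3 - <<'E'
from h import *
st();print(plan([.19,.013,.22],0,2))
E
```

```text
t 11.15 q [ 0.066 -0.953 -0.756  1.219  0.044  1.477] p [0.2241 0.0278 0.2396] F [ 0.3 -0.3 -0.9] w 0.0131
z [ 0.517  0.078 -0.852] tilt 0.55 az 0.15 x [0.839 0.149 0.523]
[[-21, 4, -1, 0.0], [-21, 4, -1, 0.0]]
```

Emit:
jog_arm(motion=[[[-9, -1, -4, 0, 255], [-9, 0, -4, 0, 255], [-9, 0, -4, 0, 255], [-9, 0, -4, 0, 255]]])

```text
t: 11.55
eef_pos: [0.2052, 0.0193, 0.2429]
ee_rot: [-2.986, -0.264, -0.792]
ft_force: [-1.0, 0.3, -1.5]
gripper_width: 0.013
```

```bash
python3 - <<'E'
from h import *
st()
E
```

```text
t 11.55 q [-0.087 -0.953 -0.729  1.29   0.126  1.339] p [0.2052 0.0193 0.2429] F [-1.   0.3 -1.5] w 0.013
z [ 0.489  0.083 -0.869] tilt 0.519 az 0.169 x [0.855 0.154 0.496]
```

Emit:
jog_arm(motion=[[[-16, -5, -6, 0, 255], [-16, -3, -6, 0, 255], [-16, -1, -6, 0, 255], [-16, -1, -6, 0, 255]]])

```text
t: 11.95
eef_pos: [0.1621, 0.0054, 0.2391]
ee_rot: [-2.986, -0.289, -0.742]
ft_force: [-1.1, -0.6, -1.7]
gripper_width: 0.0125
```

```bash
python3 - <<'E'
from h import *
st()
E
```

```text
t 11.95 q [-0.704 -0.944 -0.702  1.498  0.378  0.734] p [0.1621 0.0054 0.2391] F [-1.1 -0.6 -1.7] w 0.0125
z [ 0.459  0.094 -0.884] tilt 0.487 az 0.203 x [0.867 0.169 0.468]
```

```bash
python3 - <<'E'
from h import *
B=np.load('pics/side0.npz')['P'];A=np.load('pics/scene0.npz')['P']
for u,v in((440,60),(455,10),(432,120),(400,120),(465,120),(420,153),(490,60),(545,200),(557,135)): print('side',u,v,B[v,u].round(3))
for u,v in((225,2),(260,33),(500,100),(480,160),(540,95),(540,250),(550,400)): print('scene',u,v,A[v,u].round(3))
for P in(A,B):
    m=(P[...,2]>.25)&(np.hypot(P[...,0],P[...,1])<1.1); q=P[m]; print(len(q)); H,xe,ye=np.histogram2d(q[:,0],q[:,1],bins=[np.arange(-1,1.1,.1)]*2)
    print([(round(xe[i],1),round(ye[j],1),int(H[i,j])) for i,j in zip(*np.nonzero(H>8))])
E
```

```text
side 440 60 [ 0.302 -0.964  0.25 ]
side 455 10 [ 0.293 -0.97   0.412]
side 432 120 [ 0.278 -0.951  0.027]
side 400 120 [ 0.397 -0.932  0.016]
side 465 120 [ 0.157 -0.999  0.027]
side 420 153 [ 0.298 -0.69   0.008]
side 490 60 [ 0.045 -1.772  0.069]
side 545 200 [-0.069 -0.547 -0.004]
side 557 135 [-0.178 -1.051 -0.003]
scene 225 2 [ 0.336 -0.872  0.01 ]
scene 260 33 [ 0.301 -0.693  0.004]
scene 500 100 [0.043 0.003 0.229]
scene 480 160 [0.061 0.046 0.061]
scene 540 95 [-0.071  0.026  0.207]
scene 540 250 [ 0.061  0.299 -0.002]
scene 550 400 [ 0.287  0.564 -0.001]
1144
[(np.float64(-0.1), np.float64(-0.0), 76), (np.float64(0.4), np.float64(0.1), 74), (np.float64(0.4), np.float64(0.2), 12), (np.float64(0.5), np.float64(0.1), 12), (np.float64(0.5), np.float64(0.2), 69), (np.float64(0.8), np.float64(0.4), 901)]
4942
[(np.float64(0.2), np.float64(-1.0), 873), (np.float64(0.2), np.float64(0.4), 734), (np.float64(0.2), np.float64(0.5), 2062), (np.float64(0.3), np.float64(-1.0), 171), (np.float64(0.3), np.float64(0.5), 911), (np.float64(0.4), np.float64(0.1), 98), (np.float64(0.4), np.float64(0.2), 59), (np.float64(0.5), np.float64(0.2), 34)]
```

```bash
python3 - <<'E'
from h import *
for a in plan([.2,-.2,.30],0,1)+[]: print(a)
R=Ro.from_rotvec(ctrl.get_state()['ee_rot']).as_matrix()
for d in([-.22,-.05,.03],[-.26,.045,0]): print((R.T@np.array(d)*1000).round())
E
```

```text
[27, 209, -56, 0.0]
[-185.    6. -132.]
[-218.  -94. -115.]
```

Emit:
jog_arm(motion=[[[4, 26, -7, 0, 255], [4, 26, -7, 0, 255], [4, 26, -7, 0, 255], [4, 26, -7, 0, 255], [4, 26, -7, 0, 255], [4, 26, -7, 0, 255], [3, 26, -7, 0, 255], [0, 26, -7, 0, 255]]])

```text
t: 12.75
eef_pos: [0.1959, -0.1927, 0.2974]
ee_rot: [-2.994, -0.283, -0.718]
ft_force: [-0.5, 1.3, -1.3]
gripper_width: 0.013
```

```bash
python3 - <<'E'
from h import *
st()
print(plan([-.02,-.25,.33],0,8)[0])
E
```

```text
t 12.75 q [-1.285 -0.443 -0.431  1.54   0.47   0.107] p [ 0.1959 -0.1927  0.2974] F [-0.5  1.3 -1.3] w 0.013
z [ 0.445  0.091 -0.891] tilt 0.471 az 0.202 x [0.875 0.166 0.454]
[-23, 2, -16, 0.0]
```

Emit:
jog_arm(motion=[[[-26, 4, -18, 0, 255], [-26, 4, -18, 0, 255], [-26, 4, -18, 0, 255], [-26, 4, -18, 0, 255], [-26, 4, -18, 0, 255], [-26, 2, -18, 0, 255], [-26, 0, -18, 0, 255], [-26, 0, -18, 0, 255]]])

```text
t: 13.55
eef_pos: [-0.0497, -0.2696, 0.3323]
ee_rot: [-2.981, -0.314, -0.694]
ft_force: [1.1, -0.9, -1.3]
gripper_width: 0.0129
```

```bash
python3 - <<'E'
from h import *
st()
print(plan([-.3,-.17,.36],0,8)[0])
E
```

```text
t 13.55 q [-2.101 -0.105 -0.137  1.873  0.322 -0.795] p [-0.0497 -0.2696  0.3323] F [ 1.1 -0.9 -1.3] w 0.0129
z [ 0.43   0.108 -0.896] tilt 0.459 az 0.247 x [0.878 0.183 0.443]
[-24, -19, -15, 0.0]
```

Emit:
jog_arm(motion=[[[-24, -16, -15, 0, 255], [-24, -16, -15, 0, 255], [-24, -16, -15, 0, 255], [-24, -16, -15, 0, 255], [-24, -16, -15, 0, 255], [-24, -16, -15, 0, 255], [-24, -16, -15, 0, 255], [-24, -16, -15, 0, 255]]])

```text
t: 14.35
eef_pos: [-0.3073, -0.1985, 0.35]
ee_rot: [-2.97, -0.33, -0.663]
ft_force: [0.1, -0.1, -2.0]
gripper_width: 0.0129
```

```bash
python3 - <<'E'
from h import *
st()
E
```

```text
t 14.35 q [-2.639  0.192  0.206  2.02   0.088 -1.309] p [-0.3073 -0.1985  0.35  ] F [ 0.1 -0.1 -2. ] w 0.0129
z [ 0.411  0.125 -0.903] tilt 0.444 az 0.295 x [0.883 0.191 0.428]
```

Emit:
jog_arm(motion=[[[0, 0, -35, 0, 255], [0, 0, -35, 0, 255], [0, 0, -35, 0, 255], [0, 0, -35, 0, 255], [0, 0, -35, 0, 255]]])

```text
t: 14.85
eef_pos: [-0.3527, -0.217, 0.3823]
ee_rot: [-3.04, -0.331, -0.491]
ft_force: [0.8, -0.7, -1.4]
gripper_width: 0.0127
```

```bash
python3 - <<'E'
from h import *
st()
E
```

```text
t 14.85 q [-2.646  0.215  0.353  2.021  0.078 -1.304] p [-0.3527 -0.217   0.3823] F [ 0.8 -0.7 -1.4] w 0.0127
z [ 0.307  0.077 -0.949] tilt 0.322 az 0.247 x [0.927 0.203 0.316]
```

Emit:
jog_arm(motion=[[[0, 0, -45, 0, 255], [0, 0, -45, 0, 255], [0, 0, -45, 0, 255], [0, 0, -45, 0, 255], [0, 0, -45, 0, 255], [0, 0, -45, 0, 255], [0, 0, -45, 0, 255], [0, 0, -45, 0, 255]]])

```text
t: 15.65
eef_pos: [-0.3814, -0.2188, 0.4881]
ee_rot: [3.061, 0.319, 0.071]
ft_force: [-0.2, -0.4, -1.7]
gripper_width: 0.0127
```

```bash
python3 - <<'E'
from h import *
st()
E
```

```text
t 15.65 q [-2.672  0.134  0.564  2.021  0.076 -1.309] p [-0.3814 -0.2188  0.4881] F [-0.2 -0.4 -1.7] w 0.0127
z [ 0.052 -0.058 -0.997] tilt 0.079 az -0.839 x [0.978 0.207 0.039]
```

```bash
cat >> h.py <<'E'
def arc(r,z,az_end,step=.045,n=12):
    s=ctrl.get_state(); x=np.array(s['eef_pos']); R=Ro.from_rotvec(s['ee_rot']).as_matrix(); rows=[]
    for i in range(n):
        a=np.arctan2(x[1],x[0]); a2=min(a+step/r,az_end) if az_end>a else max(a-step/r,az_end)
        rr=np.hypot(x[0],x[1]); rn=rr+np.clip(r-rr,-.015,.015); zn=x[2]+np.clip(z-x[2],-.012,.012)
        y=np.array([rn*np.cos(a2),rn*np.sin(a2),zn]); rows.append([int(v) for v in (R.T@(y-x)*1000).round()]+[0,255]); x=y
    print(rows)
E
python3 -c "
from h import *
arc(.40,.36,1.3)"
```

```text
[[31, 39, 16, 0, 255], [34, 34, 16, 0, 255], [33, 31, 15, 0, 255], [29, 33, 15, 0, 255], [32, 30, 15, 0, 255], [36, 26, 15, 0, 255], [38, 22, 15, 0, 255], [41, 17, 15, 0, 255], [42, 12, 15, 0, 255], [44, 8, 14, 0, 255], [44, 3, 10, 0, 255], [45, -2, 2, 0, 255]]
```

Emit:
jog_arm(motion=[[[0, 0, -30, 0, 255], [0, 0, 0, 0, 255]]])

```text
t: 15.85
eef_pos: [-0.3795, -0.2164, 0.5012]
ee_rot: [3.05, 0.316, 0.024]
ft_force: [0.4, -0.1, -1.7]
gripper_width: 0.0131
```

```bash
python3 -c "
from h import *
st();arc(.40,.36,1.3)"
```

```text
t 15.85 q [-2.675  0.118  0.581  2.021  0.076 -1.31 ] p [-0.3795 -0.2164  0.5012] F [ 0.4 -0.1 -1.7] w 0.0131
z [ 0.023 -0.073 -0.997] tilt 0.077 az -1.262 x [0.979 0.205 0.008]
[[31, 39, 15, 0, 255], [35, 33, 15, 0, 255], [31, 33, 15, 0, 255], [29, 33, 15, 0, 255], [33, 30, 15, 0, 255], [36, 26, 14, 0, 255], [39, 22, 14, 0, 255], [41, 17, 14, 0, 255], [43, 12, 13, 0, 255], [44, 8, 13, 0, 255], [45, 3, 13, 0, 255], [45, -2, 9, 0, 255]]
```

Emit:
jog_arm(motion=[[[31, 39, 15, 0, 255], [35, 33, 15, 0, 255], [31, 33, 15, 0, 255], [29, 33, 15, 0, 255], [33, 30, 15, 0, 255], [36, 26, 14, 0, 255], [39, 22, 14, 0, 255], [41, 17, 14, 0, 255], [43, 12, 13, 0, 255], [44, 8, 13, 0, 255], [45, 3, 13, 0, 255], [45, -2, 9, 0, 255]]])

```text
t: 17.05
eef_pos: [0.1301, -0.3887, 0.3442]
ee_rot: [3.071, 0.291, 0.033]
ft_force: [-0.9, -1.6, -1.7]
gripper_width: 0.0125
```

```bash
python3 -c "
from h import *
st();arc(.40,.38,1.3)"
```

```text
t 17.05 q [-1.254 -0.113 -0.033  1.592  0.008  0.128] p [ 0.1301 -0.3887  0.3442] F [-0.9 -1.6 -1.7] w 0.0125
z [ 0.026 -0.054 -0.998] tilt 0.06 az -1.117 x [0.982 0.188 0.016]
[[43, -18, -12, 0, 255], [43, -13, -12, 0, 255], [41, -17, -12, 0, 255], [39, -23, -1, 0, 255], [36, -27, -1, 0, 255], [33, -31, -1, 0, 255], [29, -34, -2, 0, 255], [25, -37, -2, 0, 255], [21, -40, -2, 0, 255], [16, -42, -2, 0, 255], [11, -43, -2, 0, 255], [6, -44, -2, 0, 255]]
```

Emit:
jog_arm(motion=[[[43, -18, -12, 0, 255], [43, -13, -12, 0, 255], [41, -17, -12, 0, 255], [39, -23, -1, 0, 255], [36, -27, -1, 0, 255], [33, -31, -1, 0, 255], [29, -34, -2, 0, 255], [25, -37, -2, 0, 255], [21, -40, -2, 0, 255], [16, -42, -2, 0, 255], [11, -43, -2, 0, 255], [6, -44, -2, 0, 255]]])

```text
t: 18.25
eef_pos: [0.4071, 0.0608, 0.3692]
ee_rot: [3.089, 0.294, 0.002]
ft_force: [0.3, -0.7, -2.1]
gripper_width: 0.0124
```

```bash
python3 - <<'E'
from h import *
st();arc(.40,.45,1.5)
im,d,P,c=look('side','side2')
E
```

```text
t 18.25 q [ 0.176 -0.046  0.085  1.705 -0.038  1.557] p [0.4071 0.0608 0.3692] F [ 0.3 -0.7 -2.1] w 0.0124
z [ 0.005 -0.038 -0.999] tilt 0.039 az -1.451 x [ 0.982  0.189 -0.003]
[[-12, -45, -14, 0, 255], [-6, -44, -14, 0, 255], [-11, -43, -14, 0, 255], [-16, -42, -14, 0, 255], [-20, -40, -13, 0, 255], [-25, -37, -13, 0, 255], [-29, -34, -10, 0, 255], [-32, -31, -1, 0, 255], [-36, -27, -1, 0, 255], [-38, -23, -1, 0, 255], [-41, -19, -1, 0, 255], [-43, -14, 0, 0, 255]]
```

View pics/side2.png

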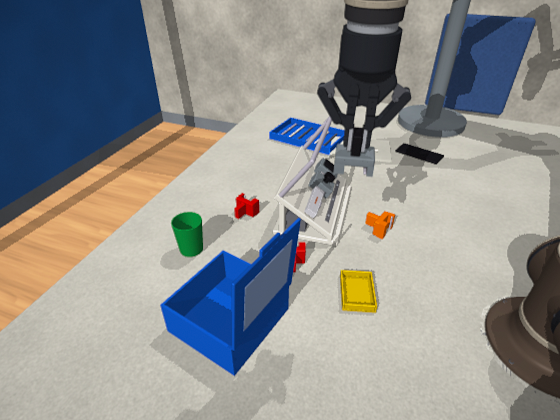

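The side view shows the held pack level at (355,160). The lid is still open, and the beaker, tray and neighbouring packs are where they were.

```bash
python3 - <<'E'
from h import *
print(plan([.608,.171,.34],0,8)[0])
E
```

```text
[27, -8, 3, 0.0]
```

Emit:
jog_arm(motion=[[[27, -8, 0, 0, 255], [27, -8, 0, 0, 255], [27, -8, 0, 0, 255], [27, -8, 3, 0, 255], [27, -8, 4, 0, 255], [27, -8, 5, 0, 255], [27, -8, 5, 0, 255], [27, -8, 6, 0, 255], [0, 0, 0, 0, 255]]])

```text
t: 19.2
eef_pos: [0.6078, 0.1821, 0.3316]
ee_rot: [3.089, 0.324, -0.028]
ft_force: [0.5, -0.4, -2.0]
gripper_width: 0.0128
```

```bash
python3 - <<'E'
from h import *
st();print(plan([.608,.171,.09],0,1)[0])
im,d,P,c=look('side','side3')
z0=ctrl.get_state()['eef_pos']
# pack: grey points near the TCP, below it
q=P.reshape(-1,3); m=(np.abs(q[:,0]-z0[0])<.06)&(np.abs(q[:,1]-z0[1])<.06)&(q[:,2]<z0[2]+.0)&(q[:,2]>z0[2]-.08)
print(m.sum(), np.percentile(q[m][:,2],[1,5,50]).round(4))
cv2.imwrite('pics/c3.png',cv2.resize(im[60:360,120:420],None,fx=2,fy=2))
E
```

```text
t 19.2 q [ 0.306  0.406  0.55   1.739 -0.031  1.668] p [0.6078 0.1821 0.3316] F [ 0.5 -0.4 -2. ] w 0.0128
z [-0.014 -0.037 -0.999] tilt 0.04 az -1.934 x [ 0.978  0.207 -0.021]
[3, 3, 242, 0.0]
987 [0.2973 0.3001 0.3222]
```

View pics/c3.png

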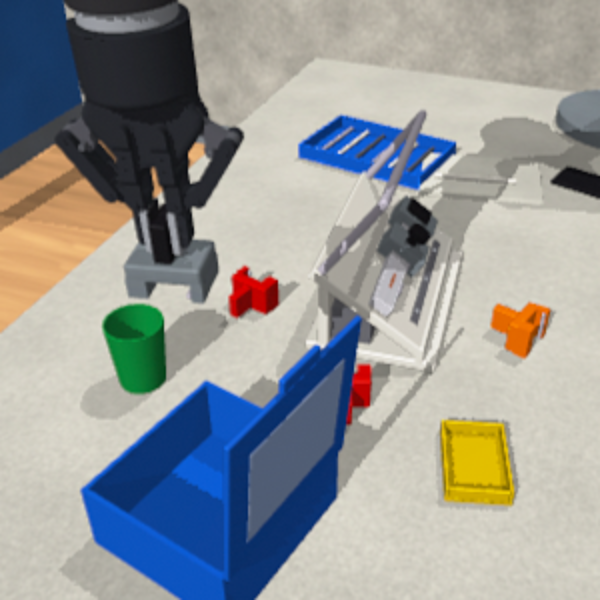

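The crop shows the pack level in the gripper at crop pixel (170,265), over the case, with its feet about 35 mm below the TCP.

Emit:
jog_arm(motion=[[[0, 0, 24, 0, 255], [0, 0, 24, 0, 255], [0, 0, 24, 0, 255], [0, 0, 24, 0, 255], [0, 0, 24, 0, 255], [0, 0, 24, 0, 255], [0, 0, 24, 0, 255], [0, 0, 24, 0, 255]]])

```text
t: 20.05
eef_pos: [0.5976, 0.1701, 0.1403]
ee_rot: [3.09, 0.321, -0.022]
ft_force: [0.2, -0.2, -1.0]
gripper_width: 0.0132
```

```bash
python3 - <<'E'
from h import *
st();print(plan([.605,.172,.06],0,1)[0])
im,d,P,c=look('scene','scene4');look('side','side4')
E
```

```text
t 20.05 q [ 0.292  0.338  0.03   1.283 -0.032  1.656] p [0.5976 0.1701 0.1403] F [ 0.2 -0.2 -1. ] w 0.0132
z [-0.011 -0.036 -0.999] tilt 0.038 az -1.858 x [ 0.979  0.205 -0.018]
[9, -3, 80, 0.0]
```

Emit:
jog_arm(motion=[[[4, -1, 16, 0, 255], [3, -1, 16, 0, 255], [2, -1, 16, 0, 255], [0, 0, 16, 0, 255], [0, 0, 16, 0, 255], [0, 0, 4, 0, 255], [0, 0, 3, 0, 255], [0, 0, 3, 0, 255]]])

```text
t: 20.95
eef_pos: [0.6046, 0.1709, 0.0538]
ee_rot: [3.091, 0.32, -0.017]
ft_force: [-0.6, 0.5, -2.3]
gripper_width: 0.0127
```

```bash
python3 - <<'E'
from h import *
st()
E
```

```text
t 20.95 q [ 0.29   0.384 -0.099  1.105 -0.031  1.655] p [0.6046 0.1709 0.0538] F [-0.6  0.5 -2.3] w 0.0127
z [-0.007 -0.035 -0.999] tilt 0.036 az -1.774 x [ 0.979  0.205 -0.014]
```

Emit:
jog_arm(motion=[[[0, 0, 3, 0, 255], [0, 0, 3, 0, 255], [0, 0, 3, 0, 255], [0, 0, 2, 0, 255]]])

```text
t: 21.35
eef_pos: [0.6058, 0.1708, 0.0443]
ee_rot: [3.092, 0.32, -0.011]
ft_force: [0.0, -0.3, -2.7]
gripper_width: 0.0129
```

Emit:
jog_arm(motion=[[[0, 0, 1.5, 0, 255], [0, 0, 1.5, 0, 255], [0, 0, 0, 0, 255]]])

```text
t: 21.65
eef_pos: [0.6057, 0.1707, 0.0408]
ee_rot: [3.092, 0.32, -0.012]
ft_force: [0.0, -1.0, -1.6]
gripper_width: 0.0127
```

Emit:
jog_arm(motion=[[[0, 0, 1.5, 0, 255], [0, 0, 1.5, 0, 255], [0, 0, 0, 0, 255]]])

```text
t: 21.95
eef_pos: [0.606, 0.1706, 0.0395]
ee_rot: [3.092, 0.32, -0.009]
ft_force: [-0.3, -0.1, -1.2]
gripper_width: 0.0123
```

Emit:
jog_arm(motion=[[[0, 0, 2, 0, 255], [0, 0, 2, 0, 255], [0, 0, 0, 0, 255]]])

```text
t: 22.25
eef_pos: [0.6063, 0.1705, 0.0396]
ee_rot: [3.092, 0.32, -0.004]
ft_force: [0.1, -0.6, -1.7]
gripper_width: 0.0128
```

Emit:
jog_arm(motion=[[[0, 0, 5, 0, 255], [0, 0, 0, 0, 255]]])

```text
t: 22.45
eef_pos: [0.6071, 0.1703, 0.04]
ee_rot: [3.093, 0.32, 0.003]
ft_force: [0.1, 0.0, -2.0]
gripper_width: 0.0127
```

```bash
python3 - <<'E'
from h import *
st(); look('scene','scene5')
im=look('scene')[0]
cv2.imwrite('pics/c5.png',cv2.resize(im[200:370,250:420],None,fx=3,fy=3,interpolation=cv2.INTER_CUBIC))
E
```

```text
t 22.45 q [ 0.289  0.386 -0.127  1.061 -0.032  1.653] p [0.6071 0.1703 0.04  ] F [ 0.1  0.  -2. ] w 0.0127
z [ 0.005 -0.032 -0.999] tilt 0.032 az -1.409 x [ 0.979  0.205 -0.001]
```

Emit:
jog_arm(motion=[[[0, 0, 0, 0, 205], [0, 0, 0, 0, 200], [0, 0, 0, 0, 190], [0, 0, 0, 0, 170], [0, 0, 0, 0, 140], [0, 0, 0, 0, 100], [0, 0, 0, 0, 60], [0, 0, 0, 0, 60]]])

```text
t: 23.35
eef_pos: [0.6067, 0.1701, 0.0361]
ee_rot: [3.092, 0.32, -0.003]
ft_force: [0.4, 0.0, -0.8]
gripper_width: 0.0655
```

```bash
python3 - <<'E'
from h import *
st()
im,d,P,c=look('wrist','w6')
cv2.imwrite('pics/w6c.png',im)
s=ctrl.get_calibration('scene')
E
```

```text
t 23.35 q [ 0.289  0.391 -0.129  1.058 -0.032  1.653] p [0.6067 0.1701 0.0361] F [ 0.4  0.  -0.8] w 0.0655
z [ 0.002 -0.033 -0.999] tilt 0.033 az -1.523 x [ 0.979  0.205 -0.005]
```

View pics/w6c.png

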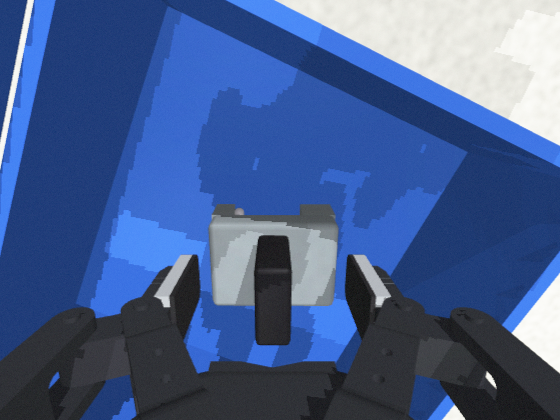

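The pack stands on the case floor with its fin up, fin at (273,290), and both fingers are clear of it. Next is to back straight up.

Emit:
jog_arm(motion=[[[0, 0, -15, 0, 60], [0, 0, -25, 0, 60], [0, 0, -30, 0, 60], [0, 0, -30, 0, 60], [0, 0, -30, 0, 60], [0, 0, -30, 0, 60], [0, 0, -30, 0, 60], [0, 0, -30, 0, 60], [0, 0, -30, 0, 60], [0, 0, -30, 0, 150], [0, 0, -30, 0, 255], [0, 0, 0, 0, 255]]])

```text
t: 24.6
eef_pos: [0.6042, 0.1802, 0.3574]
ee_rot: [3.091, 0.32, -0.006]
ft_force: [-0.1, 0.4, -0.3]
gripper_width: 0.0218
```

```bash
python3 - <<'E'
from h import *
st();print(plan([.40,.215,.33],23,9))
im,d,P,c=look('scene','scene7'); look('side','side7')
hsv=cv2.cvtColor(im,cv2.COLOR_BGR2HSV)
C=np.array([.5985,.1736]);y=-.213;M=np.array([[np.cos(y),np.sin(y)],[-np.sin(y),np.cos(y)]])
for nm in('scene7','side7','scene0'):
    D=np.load('pics/%s.npz'%nm);h=cv2.cvtColor(D['im'],cv2.COLOR_BGR2HSV);P=D['P'].reshape(-1,3);q=np.c_[(P[:,:2]-C)@M.T,P[:,2]]
    ins=(abs(q[:,0])<.07)&(abs(q[:,1])<.075)&(q[:,2]>.012)&(q[:,2]<.078)&(h[...,1].ravel()<90)
    if ins.sum()>5: print(nm,'pack',ins.sum(),np.percentile(q[ins],[3,50,97],axis=0).round(3).tolist())
    b=(h[...,0].ravel()>105)&(h[...,0].ravel()<125)&(h[...,1].ravel()>120)
    l=(q[:,0]<-.07)&(q[:,0]>-.2)&(abs(q[:,1])<.1)&(q[:,2]>.1)&(q[:,2]<.3)&b
    k=q[l]; 
    if len(k)>20: p=np.polyfit(k[:,2],k[:,0],1); print(nm,'lid',len(k),'angle',np.pi/2-np.arctan(p[0]),'zmax',k[:,2].max(),'x at z=.08',np.polyval(p,.08))
E
```

```text
t 24.6 q [ 0.305  0.404  0.607  1.784 -0.032  1.67 ] p [0.6042 0.1802 0.3574] F [-0.1  0.4 -0.3] w 0.0218
z [-0.    -0.034 -0.999] tilt 0.034 az -1.579 x [ 0.979  0.205 -0.007]
[[-21, -9, 3, 2.6], [-22, -8, 3, 2.6], [-22, -7, 3, 2.6], [-22, -6, 3, 2.6], [-23, -5, 3, 2.6], [-23, -4, 3, 2.6], [-23, -3, 3, 2.6], [-23, -2, 3, 2.6], [-23, -1, 3, 2.6]]
scene7 pack 541 [[-0.017, -0.022, 0.02], [0.016, 0.005, 0.034], [0.042, 0.027, 0.068]]
scene7 lid 2755 angle 1.6653916721976447 zmax 0.26505071242968015 x at z=.08 -0.0842691025155285
side7 pack 520 [[-0.01, -0.013, 0.018], [0.008, 0.012, 0.034], [0.038, 0.029, 0.067]]
side7 lid 2108 angle 1.653500646916065 zmax 0.26360002359083845 x at z=.08 -0.09094797680171224
scene0 lid 2924 angle 1.6658146192254093 zmax 0.2649069268881078 x at z=.08 -0.08423962663384069
```

Emit:
jog_arm(motion=[[[-21, -9, 0, 2.6, 255], [-22, -8, 0, 2.6, 255], [-22, -7, 0, 2.6, 255], [-22, -6, 0, 2.6, 255], [-23, -5, 0, 2.6, 255], [-23, -4, 0, 2.6, 255], [-23, -3, 0, 2.6, 255], [-23, -2, 0, 2.6, 255], [-23, -1, 0, 2.6, 255], [-10, 0, 10, 0, 255], [0, 0, 20, 0, 255], [0, 0, 20, 0, 255]]])

```text
t: 25.9
eef_pos: [0.3759, 0.2201, 0.2834]
ee_rot: [3.074, -0.34, -0.036]
ft_force: [0.3, -0.5, -0.1]
gripper_width: 0.0
```

```bash
cat >> h.py <<'E'
CC=np.array([.5985,.1736,0]);cy=-.213
CM=np.array([[np.cos(cy),np.sin(cy),0],[-np.sin(cy),np.cos(cy),0],[0,0,1]])
def cpos():
    s=ctrl.get_state();R=Ro.from_rotvec(s['ee_rot']).as_matrix();return CM@(np.array(s['eef_pos'])-CC),CM@R
E
python3 - <<'E'
from h import *
st();p,R=cpos();print(p.round(4));print(R.round(3))
E
```

```text
t 25.9 q [ 5.460e-01  2.000e-03 -6.000e-02  1.557e+00 -2.400e-02  2.338e+00] p [0.3759 0.2201 0.2834] F [ 0.3 -0.5 -0.1] w 0.0
z [-0.029 -0.045 -0.999] tilt 0.054 az -2.134 x [ 0.976 -0.219 -0.018]
[-0.2274 -0.0016  0.2834]
[[ 1.    -0.007 -0.018]
 [-0.008 -0.999 -0.05 ]
 [-0.018  0.05  -0.999]]
```

Emit:
jog_arm(motion=[[[10, 0, 20, 0, 255], [15, 0, 20, 0, 255], [15, 0, 20, 0, 255], [15, 0, 10, 0, 255], [15, 0, 0, 0, 255]]])

```text
t: 26.4
eef_pos: [0.4371, 0.1984, 0.2001]
ee_rot: [3.068, -0.334, -0.053]
ft_force: [-1.1, -0.2, 0.3]
gripper_width: 0.0001
```

```bash
cat >> h.py <<'E'
def lidrows(ths,rho=.14,e=.016):
    p,R=cpos();print('F',ctrl.get_state()['ft_force'].round(1),'case pos',p.round(4));rows=[]
    for th in ths:
        t=np.array([-.085+rho*np.cos(th)-e*np.sin(th),p[1],.08+rho*np.sin(th)+e*np.cos(th)])
        rows.append([int(v) for v in (R.T@(t-p)*1000).round()]+[0,255]);p=t
    print(rows)
E
python3 - <<'E'
from h import *
lidrows(np.linspace(1.6,.9,9))
E
```

```text
F [-1.1 -0.2  0.3] case pos [-0.163  -0.0098  0.2001]
[[57, 1, -21, 0, 255], [12, 0, -2, 0, 255], [12, 0, 0, 0, 255], [12, 0, 1, 0, 255], [12, 0, 2, 0, 255], [12, 0, 3, 0, 255], [12, 0, 4, 0, 255], [11, 0, 5, 0, 255], [11, 0, 6, 0, 255]]
```

Emit:
jog_arm(motion=[[[15, 0, -10, 0, 255], [14, 0, -10, 0, 255], [14, 0, 0, 0, 255], [14, 0, 0, 0, 255], [12, 0, 0, 0, 255], [12, 0, 1, 0, 255], [12, 0, 2, 0, 255], [12, 0, 3, 0, 255]]])

```text
t: 27.2
eef_pos: [0.548, 0.1739, 0.2098]
ee_rot: [3.067, -0.336, -0.058]
ft_force: [-0.8, 1.2, 0.1]
gripper_width: -0.0001
```

```bash
python3 - <<'E'
from h import *
st();lidrows(np.linspace(1.2,.4,10))
E
```

```text
t 27.2 q [ 0.325  0.27   0.089  1.447 -0.035  2.115] p [0.548  0.1739 0.2098] F [-0.8  1.2  0.1] w -0.0001
z [-0.043 -0.051 -0.998] tilt 0.067 az -2.272 x [ 0.976 -0.217 -0.031]
F [-0.8  1.2  0.1] case pos [-0.0494 -0.0104  0.2098]
[[0, 0, -6, 0, 255], [12, 0, 3, 0, 255], [12, 0, 4, 0, 255], [11, 0, 5, 0, 255], [11, 0, 6, 0, 255], [10, 0, 7, 0, 255], [9, -1, 8, 0, 255], [9, -1, 9, 0, 255], [8, -1, 10, 0, 255], [7, -1, 10, 0, 255]]
```

Emit:
jog_arm(motion=[[[12, 0, 1, 0, 255], [12, 0, 3, 0, 255], [12, 0, 4, 0, 255], [11, 0, 5, 0, 255], [11, 0, 6, 0, 255], [10, 0, 7, 0, 255], [9, 0, 8, 0, 255], [9, 0, 9, 0, 255]]])

```text
t: 28.0
eef_pos: [0.6372, 0.151, 0.1591]
ee_rot: [3.067, -0.335, -0.06]
ft_force: [-0.0, 1.9, 0.1]
gripper_width: -0.0003
```

```bash
python3 - <<'E'
from h import *
st();lidrows(np.linspace(.6,.0,8))
im,d,P,c=look('side','side8')
cv2.imwrite('pics/c8.png',cv2.resize(im[100:400,100:400],None,fx=1.6,fy=1.6))
E
```

```text
t 28.0 q [ 0.25   0.431  0.203  1.399 -0.039  2.04 ] p [0.6372 0.151  0.1591] F [-0.   1.9  0.1] w -0.0003
z [-0.045 -0.051 -0.998] tilt 0.068 az -2.289 x [ 0.976 -0.217 -0.033]
F [-0.   1.9  0.1] case pos [ 0.0426 -0.0139  0.1591]
[[-22, 1, -12, 0, 255], [8, -1, 9, 0, 255], [7, -1, 10, 0, 255], [6, -1, 10, 0, 255], [5, -1, 11, 0, 255], [4, -1, 11, 0, 255], [3, -1, 12, 0, 255], [2, -1, 12, 0, 255]]
```

View pics/c8.png

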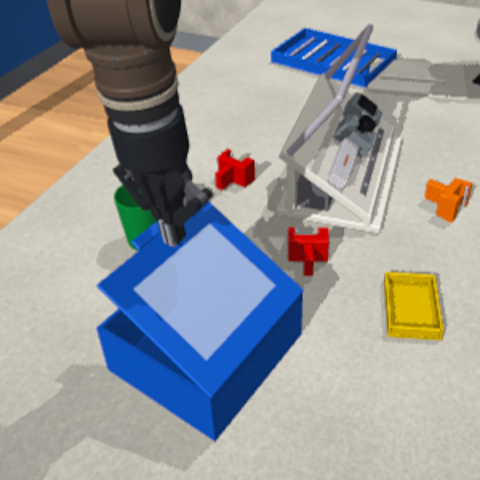

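The crop shows the lid about half shut, with the fingertips on it near its free edge at crop pixel (175,235). Next is to keep pressing down.

Emit:
jog_arm(motion=[[[6, 0, 10, 0, 255], [6, 0, 10, 0, 255], [5, 0, 10, 0, 255], [4, 0, 10, 0, 255], [3, 0, 10, 0, 255], [2, 0, 8, 0, 255], [1, 0, 6, 0, 255], [0, 0, 5, 0, 255], [0, 0, 4, 0, 255]]])

```text
t: 28.95
eef_pos: [0.6632, 0.1407, 0.0864]
ee_rot: [3.069, -0.335, -0.052]
ft_force: [-8.6, -1.0, 20.3]
gripper_width: -0.0002
```

```bash
python3 - <<'E'
from h import *
st();print(cpos()[0])
E
```

```text
t 28.95 q [ 0.226  0.488  0.13   1.262 -0.04   2.016] p [0.6632 0.1407 0.0864] F [-8.6 -1.  20.3] w -0.0002
z [-0.039 -0.05  -0.998] tilt 0.063 az -2.235 x [ 0.976 -0.217 -0.027]
[ 0.07017111 -0.01852043  0.0864208 ]
```

Emit:
jog_arm(motion=[[[0, 0, -10, 0, 255], [0, 0, -25, 0, 255], [0, 0, -30, 0, 255], [0, 0, -30, 0, 255], [0, 0, -30, 0, 255], [0, 0, -30, 0, 255], [0, 0, 0, 0, 255]]])

```text
t: 29.65
eef_pos: [0.6686, 0.1484, 0.2494]
ee_rot: [3.069, -0.335, -0.046]
ft_force: [-0.4, -0.5, -0.2]
gripper_width: 0.0001
```

```bash
python3 - <<'E'
from h import *
st()
im=None
for nm in('scene','side'):
    i,d,P0,c=look(nm,nm+'9')
    h=cv2.cvtColor(i,cv2.COLOR_BGR2HSV);P=P0.reshape(-1,3);q=(P-CC)@CM.T
    b=(h[...,0].ravel()>100)&(h[...,0].ravel()<128)
    l=(abs(q[:,0])<.08)&(abs(q[:,1])<.085)&(q[:,2]>.06)&(q[:,2]<.13)&b
    A=np.c_[q[l][:,:2],np.ones(l.sum())];s=np.linalg.lstsq(A,q[l][:,2],rcond=None)[0];print(nm,'lid',l.sum(),'slope x',s[0].round(4),'z centre',s[2].round(4))
    A0=np.load('pics/%s0.npz'%nm)
    for n,hh in dict(yel=(22,35),green=(50,80)).items():
        r=[]
        for I,PP in((A0['im'],A0['P']),(i,P0)):
            H=cv2.cvtColor(I,cv2.COLOR_BGR2HSV);m=(H[...,0]>hh[0])&(H[...,0]<hh[1])&(H[...,1]>180)&(PP[...,0]<.9)&(PP[...,0]>.3)
            r.append(np.median(PP[m],0).round(3))
        print(n,r)
    k=(slice(105,145),slice(235,275)) if nm=='scene' else (slice(155,185),slice(315,342))
    r=[]
    for I,PP in((A0['im'],A0['P']),(i,P0)):
        m=(I[k].max(2)<45)&(PP[k][...,2]>.08); r.append((m.sum(),PP[k][m].mean(0).round(4)))
    print('neighbours black tops',r)
im=np.hstack([cv2.imread('pics/scene9.png'),cv2.imread('pics/side9.png')]);cv2.imwrite('pics/end.png',cv2.resize(im,None,fx=.71,fy=.71))
E
```

```text
t 29.65 q [ 0.236  0.499  0.505  1.623 -0.041  2.025] p [0.6686 0.1484 0.2494] F [-0.4 -0.5 -0.2] w 0.0001
z [-0.035 -0.05  -0.998] tilt 0.061 az -2.184 x [ 0.976 -0.216 -0.024]
scene lid 5569 slope x 0.0006 z centre 0.0858
yel [array([0.363, 0.001, 0.004]), array([0.369, 0.009, 0.004])]
green [array([0.782, 0.003, 0.049]), array([0.782, 0.003, 0.049])]
neighbours black tops [(np.int64(216), array([ 0.5273, -0.2839,  0.1167])), (np.int64(26), array([0.7358, 0.1515, 0.6945]))]
side lid 5793 slope x 0.001 z centre 0.0856
yel [array([0.37 , 0.008, 0.003]), array([0.37 , 0.008, 0.003])]
green [array([0.776, 0.028, 0.062]), array([0.775, 0.029, 0.062])]
neighbours black tops [(np.int64(162), array([ 0.5216, -0.281 ,  0.1117])), (np.int64(161), array([ 0.5204, -0.2758,  0.115 ]))]
```

View pics/end.png

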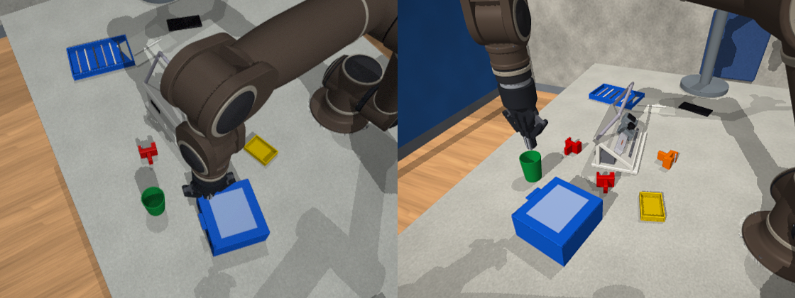

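```bash
python3 - <<'E'
from h import *
for nm in('side0','side9'):
    D=np.load('pics/%s.npz'%nm);m=((D['im'].max(2)<45)&(D['P'][...,2]>.08))[150:215,310:350].astype(np.uint8)
    n,l,s,ce=cv2.connectedComponentsWithStats(m)
    for i in range(1,n):
        if s[i,4]>15: print(nm,s[i],(ce[i]+[310,150]).round(1),np.median(D['P'][150:215,310:350][l==i],0).round(4))
E
```

```text
side0 [14 10 11 12 72] [329.3 165.4] [ 0.5308 -0.3219  0.1078]
side0 [13 22 12 11 89] [328.4 177.3] [ 0.5146 -0.2464  0.1157]
side0 [  8  34  13  17 117] [323.9 192.2] [ 0.504  -0.1664  0.1212]
side9 [14 10 11 12 72] [329.3 165.4] [ 0.5315 -0.3223  0.1065]
side9 [13 22 12 11 89] [328.4 177.3] [ 0.5143 -0.2458  0.1158]
```

Both neighbouring packs show no pixel shift, so I am handing in.

```bash
python3 -c "
from cell import ctrl
print(ctrl.close_job())"
```

```text
the job is handed in; nothing more can be done
None
```

The finned pack is off the rail and standing on the case floor with its fin up. The lid is shut, and I handed the job in at about 30 s of the 69 s allowed. No verdict came back.

**How it went:** The moves give no tilt command, so I tilted the tool by driving the arm against its joint limits. I gripped the fin square to the slope, within about 0.06 rad, and pulled the pack free. I levelled the tool the same way with the arm swung round behind the base, which left about 0.04 rad of tilt at placing. The lid was pushed shut with the closed fingertips.

**Last checks:**
- **Pack:** measured with the lid still open, its fin top was 68 mm above the table and it stood about 1–2 cm from the case centre. It was not seen again once the lid was shut.
- **Lid:** shut, with a slope of about 0.001 rad and its top at 86 mm. The arm pressed on it with about 20 N, then backed clear and touches nothing.
- **Neighbours, beaker and tray:** in the side view neither neighbouring pack shows any pixel shift, and the beaker and tray had not moved.

**Checks that disagreed:**
- My first scene-camera comparison of the tray and the neighbouring packs was off because the arm hid part of that view. A first side-view comparison also seemed to show the packs moved by a few mm, but comparing each pack separately showed no shift.
- The wrist force showed no clear contact when I set the pack down. I took it as seated because the tool stopped descending, and the wrist camera confirmed it after I let go.

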